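# Photograph carved fragments on a rail carrier and send them on to laser cleaning

### The job

With the carrier at its load station, stand every carved fragment from the dark foam mat upright in a bay of its own on the carrier, pull the steel photo scale out of its slanted stand and lay it, grip upwards and not overhanging the ends, flush against the front edge of the carrier's raised deck; then push the carrier along the rail into the detent of the next station, in front of the camera, and press the red shutter button right down. Then, with the carrier still there, lay the scale flat, grip upwards and wholly on the foam mat, and only then push the carrier on into the last detent, at the laser: the steel scale must never ride there. Finish with the fragments still in their bays and the other things on the bench left alone.

Things in the scene. Friction and masses are not known exactly. Their poses are not given: they have to be found in the camera images.
- rosette: Cream plaster rosette boss: a round block 42 mm in diameter with 34 mm straight sides and small petals on top (40 mm overall), 0.12 kg. Lies on the mat at the start, flat underside down; may be absent (None). Origin: centre of its underside, z up.
- coffer: Off-white square coffer fragment: 42 x 42 mm, 34 mm high, with a thin raised lozenge on top (39 mm overall), 0.13 kg. Its x and y axes are square to its sides. Lies on the mat at the start, flat underside down; may be absent (None). Origin: centre of its underside, z up.
- finial: Terracotta finial stub: round, 42 mm in diameter to 24 mm height, 40 mm at 36 mm height, with a small thin point above (49 mm overall), 0.11 kg. Lies on the mat at the start, flat underside down; may be absent (None). Origin: centre of its underside, z up.
- moulding: Brown stone moulding fragment: 44 mm (its x) by 38 mm (its y), 34 mm high, two half-round beads along x on top (39 mm overall), 0.12 kg. Lies on the mat at the start, flat underside down; may be absent (None). Origin: centre of its underside, z up.
- mat: Thin near-black foam mat, fixed, 110 mm (its x) by 360 mm (its y), 3 mm thick, in front of the rail on the robot's side. Origin: centre of its underside on the table.
- scale: Photo scale: steel straightedge 160 mm long (its x), 24 mm wide (y), 8 mm thick, with black and white checks and a black upright grip block in the middle of its upper face (36 mm along x, 12 mm along y, from 8 to 34 mm above the underside), 0.12 kg. Origin: centre of the underside; z out of the upper face. At the start it stands on its -x end in the slanted stand.
- scale_grip (a point): Middle of the scale's grip block, 21 mm above its underside; axes as the scale's. At the start the scale leans 30 degrees from vertical towards the stand's +x, its upper face with the grip on the upper side of the lean, 50 mm of its lower end in the slot.
- scale_end_a (a point): Point on the underside at the +x end of the scale, mid-width.
- scale_end_b (a point): Point on the underside at the -x end of the scale, mid-width.
- stand: Grey slanted stand, fixed: base 110 (its x) x 70 x 8 mm with a square tube leaning 30 degrees from vertical towards its own +x; slot 30 mm wide (y) by 13 mm, 50 mm deep, walls 6 mm. Origin: centre of the base's underside.
- slot_mouth (a point): Centre of the slot's mouth on the stand (about 63 mm above the table); axes as the stand's.
- carrier (a joint): Travel (m) of the dark carrier (134 by 200 mm) along its rail, growing to the rail's +y, roughly the robot's left: 0 load station (white flag), 0.12 camera station (blue flag, before the camera), 0.24 laser station (red flag, before the laser head). A sprung ball catches in a detent at each, within about 8 mm; about 4 N to leave or enter. End stops at -0.004 and 0.246.
- deck_edge (a point): On the carrier: middle of the front edge of its grey raised deck, at the foot of the 8 mm high, 200 mm long upright face, 40 mm above the table. x points into the deck, y along edge and rail. In front (-x) is a level apron 44 mm deep; behind, the deck is 26 mm deep, then come the bays. The flush scale's middle lies 12 mm in front.
- push_post (a point): On the carrier: middle of the -y face of a yellow upright post, 14 x 14 mm, standing from 40 to 88 mm above the table at the carrier's -y end; this point is 70 mm above the table. Push this face towards the rail's +y to move the carrier on.
- shutter (a joint): Travel of the red shutter button, 0 up to 0.006 m fully down (about 5 N); springs back.
- shutter_top (a point): Middle of the top of the red shutter button (28 mm across, in a black housing on the table); press down.
- statuette: Cream statuette, 220 mm tall, at the far left. Bystander; origin under its foot.
- jar: Amber jar, 56 mm across, 70 mm tall, on the right. Bystander; origin under its foot.
- bottle: White bottle, 52 mm across, 130 mm tall, on the right. Bystander; origin under its foot.
- bowl: White bowl, 90 mm across, 40 mm high, on the right. Bystander; origin under its foot.
- spatula: Spatula 180 mm long lying on the left. Bystander.
- bay0 (a point): On the carrier: middle of the floor of bay 0 of 3 (bay 0 at the -y end), axes as deck_edge; each bay is 58 mm (x) by 60 mm (y) with walls 8 mm high, floor 40 mm above the table; bays are 64 mm apart.
- bay1 (a point): On the carrier: middle of the floor of bay 1 of 3 (bay 0 at the -y end), axes as deck_edge; each bay is 58 mm (x) by 60 mm (y) with walls 8 mm high, floor 40 mm above the table; bays are 64 mm apart.
- bay2 (a point): On the carrier: middle of the floor of bay 2 of 3 (bay 0 at the -y end), axes as deck_edge; each bay is 58 mm (x) by 60 mm (y) with walls 8 mm high, floor 40 mm above the table; bays are 64 mm apart.

How it is judged:
By the outcome, as a careful person would: the job done as asked, in the order asked, and still so for the second after the job is handed in, with the robot touching nothing.
Of rosette, coffer, finial, moulding only 2 to 3 are there at a start; the rules pass over those that are not, and their reading is None.
At some moment in a run one of rosette, coffer, finial, moulding may be knocked a few centimetres aside while the robot is not near it.
Once in a run the grip may slacken for a moment while it holds something.
It also fails if it takes over 200 s, if anything falls off the work surface, if the arm or the gripper's body presses on something with over 40 N, if the wrist force passes 120 N, or if a joint passes its speed limit or range.

### The arm

A 6-joint arm with a two-finger parallel gripper is mounted at the origin on the work surface. World frame = base frame: x ahead of the robot, y to its left, z up, the work surface at z = 0. Lengths are in m, angles in rad, forces in N, time in s.
With the tool pointing down it reaches from about 0.35 to 0.8 m from the base axis. Payload 7.3 kg.
Tool frame: the origin (TCP) lies between the finger pads; the fingertips stand 25 mm ahead of it and the grasp point (between the pads) lies 6 mm ahead of it (r.tip_extent is the distance from the TCP to the fingertips, in m); z points along the fingers, y is the line along which they close (so a half turn about z gives the same grasp; the last joint's range is limited). The gripper opens to 85 mm and grips with 20 to 120 N. Pads are 22 mm wide; open, the fingers measure 114 mm over their backs; the gripper's body (76 mm by 85 mm) begins 54 mm behind the grasp point. The pads swing forward as they close: fully open they stand 13 mm farther back than shut.
Start: joints at [1.188, 0.342, 1.524, -0, 1.275, -0.146], TCP at [0.123, 0.51, 0.256] pointing down, gripper open.
Joint ranges: [-2.53, 2.53], [-0.77, 2.02], [0.04, 2.7], [-1, 4.14], [0.28, 2.66], [-3.11, 3.11]. Speed limits (rad/s): [2.57, 2.57, 3.14, 3.14, 3.14, 3.14].

### API

Orientations are given as a unit quaternion [x, y, z, w].
In Python, from workcell import r, command_gripper, optics gives the robot as it stands. The module is installed in compiled form; this text tells all that it offers. Calls block until the motion is done:
- r.reach(position, orientation): joint-space move of the TCP to a pose.
- r.move_straight(position, orientation=None, speed=0.15, max_force=None): straight line of the TCP; orientation=None keeps the orientation; speed is the mean speed in m/s. With max_force (N) it stops when the force on the tool has changed by that much, and returns True; else False.
- r.movej(angles): joint-space move.
- command_gripper(opening, force=None): finger opening in m; force is the grip in N (None keeps the last); returns when the fingers have stopped.
- r.hold(seconds).
- r.solve_ik(position, orientation): joint angles nearest the present ones, or None.
- r.read_state(): the state.
- optics.get_image(name): name is "scene" or "top"; returns (picture, depth): 400x640x3 uint8, red, green, blue; 400x640 float32, m along the optical axis (not along the pixel's ray), 0 where there is no reading.
- optics.camera_model(name): a dict with "K" (3x3 intrinsics, pixels), "k1" (the pictures are not rectified: a ray, as slopes to the right and down, at radius r is drawn at 1 + k1 r^2 times it, then the intrinsics apply), "R" (3x3) and "t" (3): a world point X has camera coordinates R X + t. Camera axes: x right, y down, z forward; pixel columns grow to the right and rows downward; lengths in m; the calibration is good to about 2 mm. A picture is of the moment at which its call begins. camera_model takes no time and is no camera call.
A pose or a line that the arm cannot do raises r.PlanningError and nothing moves.
- r.finish_job(): hands the job in; it is judged then, once.
The state is a dict: "time_s": time; "joint_positions": joint angles; "dq": joint speeds; "tau": joint torques, N m; "eef_pos": TCP position; "eef_rot": TCP orientation; "contact_force": force on the tool from outside, world axes, zero at the start; "torque": the same for the moment, N m; "grip_width": finger opening in m; "grip_force": force on a finger pad.
Only numpy, scipy, OpenCV 4.12 (cv2) and the standard library are available. Lean on these libraries where they do the work, as an engineer would, in place of code of your own. Each camera call takes 0.05 s, during which the arm holds its last target. There are 200 camera calls.

## Working session

There is one attempt and no reset: what is moved stays moved. The work goes in short steps, each a Python script; the robot and the scene stay as the last script left them, time stands still between calls to the robot, and variables do not carry over. Pictures are saved under pics/ and viewed, at most 14 in all, crops included, and the job is handed in when it is done.

```bash
mkdir -p pics
cat > h.py <<'E'
import numpy as np, cv2
from workcell import r, command_gripper, optics
def snap(cam,name=None):
    im,d=optics.get_image(cam)
    if name: cv2.imwrite(f'pics/{name}.png',cv2.cvtColor(im,cv2.COLOR_RGB2BGR))
    return im,d
E
python3 - <<'E'
from h import *
for c in ('scene','top'):
    im,d=snap(c,c+'0'); np.savez(f'{c}0.npz',im=im,d=d)
    m=optics.camera_model(c); print(c,{k:np.round(v,4).tolist() for k,v in m.items()}, (d>0).mean())
s=r.read_state(); print({k:np.round(v,3).tolist() for k,v in s.items()})
E
```

```text
scene {'K': [[420.8129, 0.0, 313.6188], [0.0, 420.8129, 201.5704], [0.0, 0.0, 1.0]], 'k1': -0.0273, 'R': [[-0.8269, 0.562, 0.0173], [0.4425, 0.6694, -0.5967], [-0.3469, -0.4858, -0.8023]], 't': [0.4733, -0.1887, 1.5028]} 0.99600390625
top {'K': [[402.8109, 0.0, 320.0887], [0.0, 402.8109, 198.3555], [0.0, 0.0, 1.0]], 'k1': 0.0026, 'R': [[0.0204, -0.9997, 0.0094], [-0.9878, -0.0217, -0.1541], [0.1543, -0.0062, -0.988]], 't': [-0.0113, 0.5824, 1.2927]} 0.9958125
{'time_s': 0.1, 'joint_positions': [1.188, 0.343, 1.525, 0.0, 1.275, -0.146], 'dq': [0.0, -0.003, -0.003, 0.0, 0.001, 0.001], 'tau': [0.001, -43.445, -24.65, -0.0, 0.005, 0.0], 'eef_pos': [0.123, 0.51, 0.256], 'eef_rot': [0.118, 0.993, -0.001, -0.0], 'contact_force': [0.467, 0.285, 0.53], 'torque': [-0.028, 0.085, -0.05], 'grip_force': 0.0, 'grip_width': 0.085}
```

```bash
ls -la .
```

```text
total 3520
drwxr-xr-x  3 agent agent    4096 Nov 30 07:01 .
drwxr-xr-x 23 root  root     4096 Nov 30 07:00 ..
-rw-r--r--  1 agent agent     224 Nov 30 07:01 h.py
drwxr-xr-x  2 agent agent    4096 Nov 30 07:01 pics
-rw-r--r--  1 agent agent 1792492 Nov 30 07:01 scene0.npz
-rw-r--r--  1 agent agent 1792492 Nov 30 07:01 top0.npz
```

View pics/top0.png

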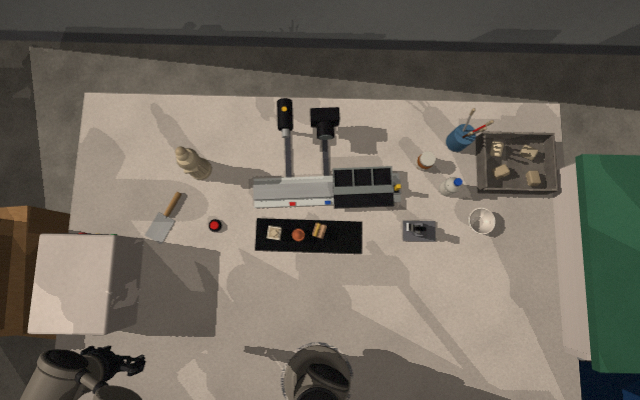

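View pics/scene0.png

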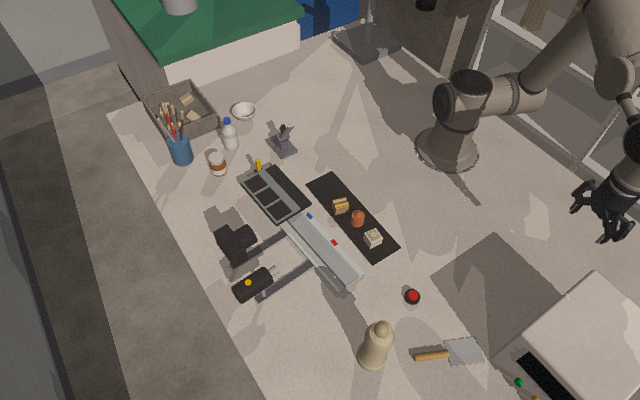

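The top view shows the moulding at about (319,231), the finial at (298,235) and the coffer at (274,233), so the rosette is absent. The carrier is at (363,187), the stand with the scale at (419,231), and the shutter at (214,225). I'll enlarge these areas.

```bash
cat >> h.py <<'E'
def und(cam,uv):
    m=optics.camera_model(cam); K=m['K']
    p=(np.atleast_2d(uv).astype(float)-[K[0,2],K[1,2]])/[K[0,0],K[1,1]]
    q=p.copy()
    for _ in range(8): q=p/(1+m['k1']*(q**2).sum(1,keepdims=True))
    return m,np.c_[q,np.ones(len(q))]
def on_plane(cam,uv,z):
    m,q=und(cam,uv); d=q@m['R']; c=-m['R'].T@m['t']
    return c+d*((z-c[2])/d[:,2])[:,None]
def from_depth(cam,uv,D):
    m,q=und(cam,uv); uv=np.atleast_2d(uv).round().astype(int)
    return (q*D[uv[:,1],uv[:,0]][:,None]-m['t'])@m['R']
def proj(cam,X):
    m=optics.camera_model(cam); p=np.atleast_2d(X)@m['R'].T+m['t']; q=p[:,:2]/p[:,2:]
    q=q*(1+m['k1']*(q**2).sum(1,keepdims=True)); return q*[m['K'][0,0],m['K'][1,1]]+[m['K'][0,2],m['K'][1,2]]
def tri(uv_top,uv_scene):
    A=[];b=[]
    for cam,uv in (('top',uv_top),('scene',uv_scene)):
        m,q=und(cam,uv); d=m['R'].T@q[0]; d/=np.linalg.norm(d); P=np.eye(3)-np.outer(d,d); A.append(P); b.append(P@(-m['R'].T@m['t']))
    X=np.linalg.lstsq(np.vstack(A),np.hstack(b),rcond=None)[0]
    return X, max(np.linalg.norm(a@X-c) for a,c in zip(A,b))
def crop(im,name,u0,v0,w,h,k):
    c=cv2.resize(im[v0:v0+h,u0:u0+w],None,fx=k,fy=k,interpolation=cv2.INTER_CUBIC)
    cv2.imwrite(f'pics/{name}.png',cv2.cvtColor(c,cv2.COLOR_RGB2BGR))
E
python3 - <<'E'
from h import *
t=np.load('top0.npz'); s=np.load('scene0.npz')
crop(t['im'],'tc',245,155,198,105,4); crop(s['im'],'sc',232,115,180,180,3.3)
P=from_depth('top',[[300,290],[380,225],[263,225],[365,200],[363,178],[300,186],[298,235],[419,231],[214,225],[274,233],[319,231]],t['d']); print(P.round(4))
P=from_depth('scene',[[430,270],[373,238],[358,218],[340,206],[300,230],[412,297]],s['d']); print(P.round(4))
E
```

```text
[[ 0.2806  0.0611 -0.0018]
 [ 0.502  -0.2045  0.0035]
 [ 0.4939  0.1927 -0.0007]
 [ 0.5813 -0.1491  0.0385]
 [ 0.6566 -0.1424  0.0361]
 [ 0.6259  0.0696  0.0285]
 [ 0.459   0.0704  0.0547]
 [ 0.4791 -0.3198  0.0708]
 [ 0.4882  0.3521  0.0251]
 [ 0.4647  0.1499  0.0412]
 [ 0.4751  0.0023  0.0319]]
[[0.3855 0.3229 0.0008]
 [0.4742 0.1627 0.0398]
 [0.4659 0.081  0.0369]
 [0.4846 0.0145 0.0365]
 [0.6317 0.0142 0.026 ]
 [0.4953 0.3607 0.0219]]
```

View pics/tc.png

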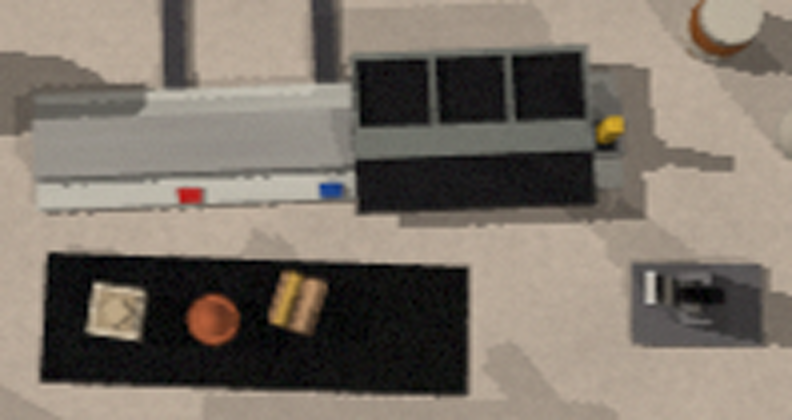

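View pics/sc.png

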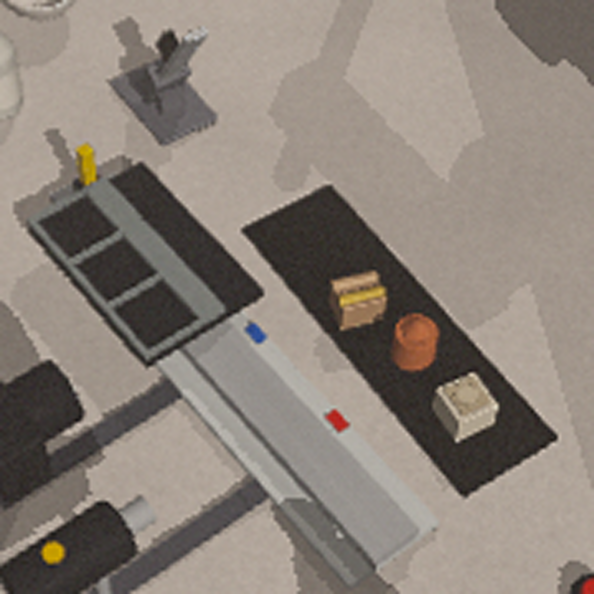

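The carrier and bays, the mat with the three fragments, and the stand are all clear. The scale leans towards +y with its grip on the -y side. Next I'll measure positions from both views.

```bash
cat > seg.py <<'E'
from h import *
def comps(mask,amin):
    n,l,st,c=cv2.connectedComponentsWithStats(mask.astype(np.uint8)*255,connectivity=4)
    return [(l==i,st[i],c[i]) for i in range(1,n) if st[i,4]>=amin]
def hull_world(cam,m,z):   # mask outline cast to plane z
    c=max(cv2.findContours(m.astype(np.uint8),cv2.RETR_EXTERNAL,cv2.CHAIN_APPROX_NONE)[0],key=len)[:,0,:]
    return on_plane(cam,c,z)[:,:2]
def rect(cam,m,z):
    (c,s,a)=cv2.minAreaRect((hull_world(cam,m,z)*1000).astype(np.float32)); return np.round(c,1),np.round(s,1),round(a,1)
E
python3 - <<'E'
from seg import *
for cam in ('top','scene'):
    f=np.load(cam+'0.npz'); im=f['im'].astype(int); hsv=cv2.cvtColor(f['im'],cv2.COLOR_RGB2HSV); V=hsv[...,2]; 
    print(cam)
    X=from_depth(cam,np.stack(np.meshgrid(np.arange(640),np.arange(400)),-1).reshape(-1,2),f['d']).reshape(400,640,3)
    near=(X[...,0]>.3)&(X[...,0]<.75)&(abs(X[...,1])<.45)
    for m,s,c in comps((V<50)&near,60):
        print('dark',s.tolist(),c.round(1), 'z',np.median(X[m][:,2]).round(3),'@.044',rect(cam,m,.044),'@.003',rect(cam,m,.003))
    mat=near&(X[...,2]>.012)&(X[...,0]<.53)&(V>50)&(X[...,1]>-.17)
    for m,s,c in comps(mat,25): print('obj',s.tolist(),c.round(1),hsv[m].mean(0).round(),'z95',np.percentile(X[m][:,2],90).round(4),'cd',X[m].mean(0).round(4))
    for nm,(h0,h1,s0) in dict(yellow=(22,32,170),red=(0,6,190),blue=(105,120,120)).items():
        mm=(hsv[...,0]>=h0)&(hsv[...,0]<=h1)&(hsv[...,1]>s0)&near
        for m,s,c in comps(mm,6): print(nm,s.tolist(),c.round(2),X[m].mean(0).round(4))
E
python3 -c "
from workcell import r
print(r.tip_extent)"
```

```text
top
dark [373, 168, 18, 17, 280] [381.7 176.3] z 0.04 @.044 (array([ 663.3, -203.6]), array([54.9, 57.3]), 1.3) @.003 (array([ 672.2, -210.2]), array([56.6, 59.1]), 1.3)
dark [354, 169, 18, 17, 272] [362.2 176.9] z 0.04 @.044 (array([ 658.5, -138.9]), array([55.4, 55.7]), 3.8) @.003 (array([ 667.3, -143.5]), array([57.1, 57.4]), 3.8)
dark [334, 170, 18, 17, 281] [342.7 177.5] z 0.04 @.044 (array([653.5, -72.9]), array([54.7, 57.4]), 1.3) @.003 (array([662.1, -75.5]), array([56.4, 59.1]), 1.3)
dark [334, 193, 60, 15, 774] [363.5 200. ] z 0.04 @.044 (array([ 580.5, -143.2]), array([ 44.6, 196.3]), 3.6) @.003 (array([ 586.8, -148. ]), array([ 46. , 202.4]), 3.6)
dark [255, 218, 107, 36, 2817] [310.9 236.1] z 0.003 @.044 (array([459. ,  36.4]), array([345.5, 104. ]), 89.2) @.003 (array([461.6,  37.2]), array([356.2, 107.2]), 89.2)
dark [413, 224, 14, 11, 80] [420.1 228.5] z 0.107 @.044 (array([ 492.9, -328.5]), array([45.3, 30.6]), 66.9) @.003 (array([ 496.6, -338.9]), array([46.7, 31.5]), 66.9)
obj [209, 221, 10, 9, 62] [214.  224.9] [  7. 209. 149.] z95 0.0246 cd [0.4889 0.3534 0.0207]
[... 643 characters left out ...]
, 220] [339.9 204.6] [ 17. 114. 149.] z95 0.0425 cd [0.4804 0.0085 0.0339]
obj [351, 210, 14, 16, 175] [357.3 217.5] [ 10. 155. 146.] z95 0.0493 cd [0.4664 0.0784 0.0368]
obj [363, 228, 20, 20, 253] [372.6 237.2] [ 18.  56. 156.] z95 0.0423 cd [0.4706 0.1573 0.034 ]
obj [407, 289, 12, 12, 94] [412.6 295. ] [  4. 193. 160.] z95 0.023 cd [0.4889 0.3568 0.0198]
yellow [255, 159, 6, 12, 42] [258.   164.24] [ 0.6228 -0.2456  0.0708]
red [331, 240, 6, 5, 18] [333.61 241.83] [0.567  0.0973 0.0133]
red [409, 290, 9, 11, 73] [412.92 294.93] [0.4886 0.3573 0.0209]
blue [224, 117, 6, 8, 39] [226.49 120.59] [ 0.6344 -0.4253  0.1259]
blue [307, 213, 5, 6, 16] [309.  215.5] [ 0.5748 -0.0223  0.0127]
0.025
```

```bash
cat >> seg.py <<'E'
def cloud(pre=None):
    P=[];C=[]
    for cam in ('top','scene'):
        if pre: f=np.load(f'{cam}{pre}.npz'); im,d=f['im'],f['d']
        else: im,d=optics.get_image(cam)
        uv=np.stack(np.meshgrid(np.arange(640),np.arange(400)),-1).reshape(-1,2); X=from_depth(cam,uv,d)
        k=(d.reshape(-1)>0)&(abs(X[:,0]-.55)<.25)&(abs(X[:,1])<.5)&(X[:,2]<.3)&(X[:,2]>-.02)
        P.append(np.c_[X[k],np.full(k.sum(),cam=='top')]); C.append(cv2.cvtColor(im,cv2.COLOR_RGB2HSV).reshape(-1,3)[k])
    return np.vstack(P),np.vstack(C)
def frags(P,C,region=(.38,.53,-.2,.25),zr=(.015,.06)):
    """clusters of raised points: centre, size, angle (deg), mean hsv"""
    k=(P[:,2]>zr[0])&(P[:,2]<zr[1])&(P[:,0]>region[0])&(P[:,0]<region[1])&(P[:,1]>region[2])&(P[:,1]<region[3])
    Q,H=P[k],C[k]; g=np.zeros((500,1000),np.uint8); ij=((Q[:,:2]-[.3,-.5])*1000).astype(int); g[ij[:,0].clip(0,499),ij[:,1].clip(0,999)]=255
    n,l=cv2.connectedComponents(cv2.dilate(g,np.ones((7,7))))
    lab=l[ij[:,0].clip(0,499),ij[:,1].clip(0,999)]; out=[]
    for i in range(1,n):
        s=lab==i
        if s.sum()<80: continue
        q=Q[s]; c,w,a=cv2.minAreaRect((q[:,:2]*1000).astype(np.float32))
        t=q[(q[:,2]>np.percentile(q[:,2],97)-.012)]
        out.append(dict(c=np.round(c,1),w=np.round(w,1),a=round(a,1),hsv=H[s].mean(0).round(),ztop=np.percentile(q[:,2],95).round(4),top=t[:,:2].mean(0).round(4),n=int(s.sum())))
    return out
E
python3 - <<'E'
from seg import *
P,C=cloud('0')
for o in frags(P,C): print(o)
for cam in (1,0):
    k=(P[:,3]==cam)
    b=P[k&(P[:,2]>.0445)&(P[:,2]<.052)&(P[:,0]>.55)&(P[:,0]<.72)&(P[:,1]>-.262)&(P[:,1]<-.02)]
    c,w,a=cv2.minAreaRect((b[:,:2]*1000).astype(np.float32)); print('deck',cam,np.round(c,1),np.round(w,1),round(a,2),'z',np.median(b[:,2]).round(4))
    u=np.array([np.cos(np.radians(4.2)),np.sin(np.radians(4.2))]);v=np.array([-u[1],u[0]])
    print(' along x',np.percentile(b[:,:2]@u,[0,1,3,97,99,100]).round(4),'y',np.percentile(b[:,:2]@v,[0,1,3,97,99,100]).round(4))
    fl=P[k&(P[:,2]>.036)&(P[:,2]<.043)&(P[:,0]>.55)&(P[:,0]<.72)&(P[:,1]>-.262)&(P[:,1]<-.03)]; print(' floor z',np.median(fl[:,2]).round(4))
    p=P[k&(C[:,0]>=22)&(C[:,0]<=32)&(C[:,1]>150)&(abs(P[:,1]+.25)<.03)&(P[:,0]>.58)]; print(' post x',np.percentile(p[:,0],[2,50,98]).round(4),'y',np.percentile(p[:,1],[2,50,98]).round(4),'z',p[:,2].min().round(3),p[:,2].max().round(3), len(p))
    m=P[k&(P[:,2]<.008)&(C[:,2]<(50 if cam else 70))&(P[:,0]>.38)&(P[:,0]<.535)&(P[:,1]>-.18)&(P[:,1]<.25)]
    c,w,a=cv2.minAreaRect((m[:,:2]*1000).astype(np.float32)); print(' mat',np.round(c,1),np.round(w,1),round(a,2),np.median(m[:,2]))
    s=P[k&(P[:,1]<-.27)&(P[:,1]>-.40)&(P[:,0]>.42)&(P[:,0]<.54)&(P[:,2]>.072)]; q=s[:,:3]; c=q.mean(0); print(' scale',c.round(4),len(q),np.linalg.svd(q-c)[2].round(3).tolist(),'ztop',q[q[:,2].argsort()[-6:]].round(4).tolist())
    g=P[k&(P[:,1]<-.26)&(P[:,1]>-.40)&(P[:,0]>.42)&(P[:,0]<.54)&(P[:,2]>.004)&(P[:,2]<.013)]; c,w,a=cv2.minAreaRect((g[:,:2]*1000).astype(np.float32)); print(' standbase',np.round(c,1),np.round(w,1),round(a,2))
E
```

```text
{'c': array([462.4,  72.8]), 'w': array([44.7, 40.4]), 'a': 77.0, 'hsv': array([  9., 162., 141.]), 'ztop': np.float64(0.0506), 'top': array([0.4636, 0.0735]), 'n': 294}
{'c': array([466.5, 152.4]), 'w': array([46.4, 44. ]), 'a': 85.8, 'hsv': array([ 18.,  61., 157.]), 'ztop': np.float64(0.0436), 'top': array([0.4675, 0.153 ]), 'n': 417}
{'c': array([476.6,   3.5]), 'w': array([42.3, 45.8]), 'a': 74.8, 'hsv': array([ 16., 120., 143.]), 'ztop': np.float64(0.0436), 'top': array([0.4772, 0.0033]), 'n': 367}
deck 1 [ 625.9 -149.5] [135.1 214.3] 3.92 z 0.0476
 along x [0.5455 0.554  0.5722 0.6794 0.6803 0.6813] y [-0.302  -0.2881 -0.2861 -0.0906 -0.089  -0.0879]
 floor z 0.0397
 post x [0.6157 0.6213 0.6286] y [-0.2554 -0.2475 -0.2445] z 0.038 0.093 28
 mat [461.7  37.4] [357.2 107.5] 89.23 0.002657144690039797
 scale [ 0.4839 -0.3007  0.1152] 103 [[0.018, -0.699, -0.715], [0.07, -0.713, 0.698], [-0.997, -0.062, 0.036]] ztop [[0.4875, -0.2729, 0.1488], [0.4814, -0.2727, 0.1491], [0.4904, -0.2728, 0.1494], [0.4752, -0.2725, 0.1499], [0.4843, -0.2724, 0.1506], [0.478, -0.2718, 0.153]]
 standbase [ 480.4 -329.3] [135.4 115.8] 88.07
deck 0 [ 627.4 -144.9] [132.5 213.9] 3.99 z 0.0479
 along x [0.5488 0.575  0.5905 0.68   0.6809 0.6817] y [-0.2974 -0.2878 -0.2845 -0.0858 -0.0846 -0.0834]
 floor z 0.04
 post x [0.6161 0.6228 0.6296] y [-0.2549 -0.2451 -0.2418] z 0.047 0.091 45
 mat [460.2  39. ] [360.4 111.1] 89.19 0.003288186257598148
 scale [ 0.4891 -0.3016  0.1046] 96 [[-0.02, 0.71, 0.704], [-0.105, -0.702, 0.704], [0.994, -0.06, 0.089]] ztop [[0.4956, -0.2822, 0.1294], [0.4742, -0.2735, 0.1296], [0.4937, -0.2729, 0.1314], [0.4915, -0.27, 0.137], [0.4981, -0.2713, 0.1394], [0.4967, -0.2734, 0.1413]]
 standbase [ 480.1 -330.2] [138.2 115.7] 88.37
```

Run:
```python
from seg import *
t=np.load('top0.npz')['im'];s=np.load('scene0.npz')['im']
a=cv2.resize(t[212:248,398:442],None,fx=9,fy=9,interpolation=cv2.INTER_CUBIC);b=cv2.resize(s[118:162,262:302],None,fx=9,fy=9,interpolation=cv2.INTER_CUBIC)
c=np.zeros((400,770,3),np.uint8);c[:324,:396]=a;c[:396,404:764]=b
cv2.imwrite('pics/stand.png',cv2.cvtColor(c,cv2.COLOR_RGB2BGR))
```

```text
(no output)
```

View pics/stand.png

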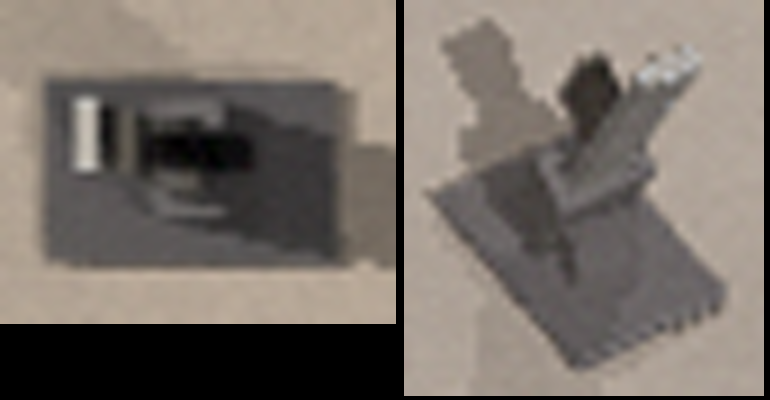

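The crop shows the stand base corners at about (45,78)–(345,266), the grip centre at (200,149) in the top crop and (590,97) in the scene crop, and the scale's white end at (85,133) and (670,62). I'll triangulate these and check that the arm can reach the grasp.

```bash
cat >> h.py <<'E'
from scipy.spatial.transform import Rotation as Rot
YAW=np.radians(4.1)
def quat(z,y):
    z=np.array(z,float)/np.linalg.norm(z); y=np.array(y,float); y-=z*(y@z); y/=np.linalg.norm(y)
    return Rot.from_matrix(np.c_[np.cross(y,z),y,z]).as_quat()
def down(a): return quat([0,0,-1],[np.cos(a),np.sin(a),0])  # closing line at heading a
E
python3 - <<'E'
from h import *
T=lambda u,v:(398+u/9-.5+.06,212+v/9-.5+.06); S=lambda u,v:(262+(u-404)/9-.44,118+v/9-.44)
print('grip',tri(T(200,149),S(590,97))); print('end',tri(T(78,133),S(668,64)))
B=on_plane('top',[T(45,78),T(338,80),T(343,266),T(45,264)],.008)[:,:2]; print(B.round(4),B.mean(0).round(4))
B2=on_plane('scene',[S(430,192),S(577,370),S(725,293)],.008)[:,:2]; print(B2.round(4),((B2[0]+B2[2])/2).round(4))
for p in [B[1]-B[0],B[2]-B[3],B2[1]-B2[0]]: print(np.degrees(np.arctan2(p[1],p[0])).round(1))
for p in [B[3]-B[0],B[2]-B[1],B2[1]-B2[2]]: print(np.degrees(np.arctan2(p[1],p[0])).round(1))
# ik
q0=r.read_state()['joint_positions']
for th in (60,45,30,20):   # tilt of the tool from vertical toward +y
  for sg in (1,-1):
    for hy in (0,):
      a=np.radians(th); q=quat([0,np.sin(a),-np.cos(a)],[sg,0,0]); p=np.array([.487,-.33,.10])-.015*np.array([0,np.sin(a),-np.cos(a)])
      print(th,sg,[None if (x:=r.solve_ik(p+d,q)) is None else np.round(x,2).tolist() for d in (np.zeros(3),-.1*np.array([0,np.sin(a),-np.cos(a)]),np.array([0,.05,.087]))])
E
```

```text
grip (array([ 0.48634842, -0.3152486 ,  0.10102189]), np.float64(0.0007364768046502931))
end (array([ 0.485662  , -0.25924862,  0.16089406]), np.float64(0.0007708243304243927))
[[ 0.5194 -0.2805]
 [ 0.521  -0.3911]
 [ 0.4512 -0.3913]
 [ 0.4496 -0.2797]] [ 0.4853 -0.3357]
[[ 0.5202 -0.3903]
 [ 0.5214 -0.2766]
 [ 0.4521 -0.2795]] [ 0.4862 -0.3349]
-89.2
-89.2
89.4
179.4
-179.8
2.4
60 1 [[-0.98, 1.07, 0.96, 0.56, 2.0, -0.99], [-1.04, 1.18, 0.58, 0.61, 2.27, -0.86], [-0.94, 0.9, 1.09, 0.6, 2.02, -0.93]]
60 -1 [[-0.98, 1.07, 0.96, 0.56, 2.0, 2.15], [-1.04, 1.18, 0.58, 0.61, 2.27, 2.28], [-0.94, 0.9, 1.09, 0.6, 2.02, 2.21]]
45 1 [[-0.95, 0.93, 1.1, 0.44, 1.77, -1.01], [-1.0, 0.97, 0.8, 0.44, 2.03, -0.94], [-0.9, 0.77, 1.17, 0.47, 1.83, -0.93]]
45 -1 [[-0.95, 0.93, 1.1, 0.44, 1.77, 2.14], [-1.0, 0.97, 0.8, 0.44, 2.03, 2.2], [-0.9, 0.77, 1.17, 0.47, 1.83, 2.21]]
30 1 [[-0.89, 0.8, 1.24, 0.32, 1.53, -0.98], [-0.94, 0.79, 1.01, 0.31, 1.77, -0.94], [-0.84, 0.65, 1.28, 0.34, 1.62, -0.9]]
30 -1 [[-0.89, 0.8, 1.24, 0.32, 1.53, 2.17], [-0.94, 0.79, 1.01, 0.31, 1.77, 2.2], [-0.84, 0.65, 1.28, 0.34, 1.62, 2.25]]
20 1 [[-0.85, 0.72, 1.34, 0.23, 1.36, -0.93], [-0.88, 0.67, 1.15, 0.22, 1.59, -0.9], [-0.79, 0.58, 1.35, 0.24, 1.47, -0.85]]
20 -1 [[-0.85, 0.72, 1.34, 0.23, 1.36, 2.22], [-0.88, 0.67, 1.15, 0.22, 1.59, 2.24], [-0.79, 0.58, 1.35, 0.24, 1.47, 2.3]]
```

```bash
cat > act.py <<'E'
from seg import *
HOME=[1.188,0.342,1.524,0,1.275,-0.146]
U=np.array([np.cos(YAW),np.sin(YAW)]);W=np.array([-U[1],U[0]])
BAY=[np.array([.6597,-.139])+W*.064*(i-1) for i in range(3)]
def st(): s=r.read_state(); return s['time_s'],s['grip_width'],s['grip_force'],np.round(s['eef_pos'],4),np.round(s['contact_force'],1)
HUE=dict(coffer=lambda h:h[1]<85,finial=lambda h:h[1]>=140,moulding=lambda h:85<=h[1]<140)
def find(name,**k):
    return [o for o in frags(*cloud(),**k) if HUE[name](o['hsv'])]
def pick(c,a,zt=.036):
    q=down(a); command_gripper(.085,60)
    r.reach([*c,.16],q); r.move_straight([*c,zt],q,speed=.12,max_force=15)
    command_gripper(.0,60); print('grasp',*st())
    r.move_straight([*c,.17],q,speed=.15); print('lift',*st())
def place(b,zt=.073,rel=.058):
    q=down(YAW); r.reach([*b,.17],q); print('over',*st())
    r.move_straight([*b,zt+.015],q,speed=.12); print('stop',r.move_straight([*b,zt],q,speed=.03,max_force=8),*st())
    command_gripper(rel); r.move_straight([*b,.18],q,speed=.15)
E
python3 - <<'E'
from act import *
o=find('coffer'); print(o); o=o[0]; a=(o['a']+45)%90-45
for b in BAY: print(b, r.solve_ik([*b,.073],down(YAW)) is not None)
pick(o['c']/1000,np.radians(a)); place(BAY[2]); r.movej(HOME)
im,d=snap('top','t1'); print(*st())
for x in frags(*cloud()): print(x)
E
```

```text
[{'c': array([466.7, 152.7]), 'w': array([46.3, 43. ]), 'a': 83.2, 'hsv': array([ 18.,  61., 157.]), 'ztop': np.float64(0.0438), 'top': array([0.4669, 0.1527]), 'n': 412}]
[ 0.66427584 -0.20283621] True
[ 0.6597 -0.139 ] True
[ 0.65512416 -0.07516379] True
grasp 3.9083 0.04121471495264949 61.76084518432617 [0.467  0.1528 0.0366] [-0.9 -1.   6.1]
lift 4.95 0.04089314811742081 60.80335021018982 [0.4661 0.1526 0.1691] [ 0.3 -0.6 -2. ]
over 6.0833 0.0412221022585267 60.81696152687073 [ 0.6546 -0.0739  0.1696] [-0.   0.6 -1.5]
stop True 7.4083 0.040398838925368254 61.56902074813843 [ 0.6549 -0.0752  0.0736] [-0.7  0.5  4.8]
11.4333 0.058034074415212605 0.0 [0.1239 0.5104 0.2562] [ 0.1  0.2 -0.2]
{'c': array([462.4,  72.1]), 'w': array([43.7, 40.7]), 'a': 69.4, 'hsv': array([  9., 162., 140.]), 'ztop': np.float64(0.0508), 'top': array([0.4633, 0.0729]), 'n': 294}
{'c': array([476.7,   3.8]), 'w': array([43. , 45.4]), 'a': 74.4, 'hsv': array([ 16., 120., 143.]), 'ztop': np.float64(0.044), 'top': array([0.4775, 0.0032]), 'n': 370}
```

Run:
```python
from act import *
o=find('finial')[0]; pick(o['c']/1000,0); place(BAY[1]); r.movej(HOME)
o=find('moulding'); print(o); o=o[0]
# closing line along the bead (44 mm) axis
a=o['a'] if o['w'][0]>o['w'][1] else o['a']+90
a=(a+90)%180-90; pick(o['c']/1000,np.radians(a)); place(BAY[0]); r.movej(HOME)
im,d=snap('top'); im2,d2=snap('scene'); print(*st())
for x in frags(*cloud(),region=(.58,.72,-.26,-.02),zr=(.058,.1)): print(x)
c=np.vstack([cv2.resize(im[155:245,250:440],None,fx=3,fy=3,interpolation=2),cv2.resize(im2[140:240,232:422],None,fx=3,fy=3,interpolation=2)]); cv2.imwrite('pics/p2.png',c[...,::-1])
```

```text
grasp 15.7333 0.03981015774459269 60.59143785852939 [0.4623 0.0725 0.0367] [-1.9 -0.5  7.7]
lift 16.775 0.040064339976410374 60.489829732105136 [0.4616 0.0725 0.1692] [ 0.4  0.1 -1.3]
over 17.8917 0.039634742359001655 60.478456816636026 [ 0.6592 -0.1378  0.1696] [-0.8 -0.8 -0.4]
stop True 19.2083 0.039985862440350586 61.07634246814996 [ 0.6595 -0.139   0.0738] [0.  0.1 4.5]
[{'c': array([476.9,   2.3]), 'w': array([43.3, 45.5]), 'a': 75.0, 'hsv': array([ 16., 120., 143.]), 'ztop': np.float64(0.0439), 'top': array([0.4775, 0.0035]), 'n': 363}]
grasp 27.7417 0.04305039220376964 61.71926021575928 [0.4772 0.0023 0.0366] [-0.5 -0.2  6.2]
lift 28.7833 0.043053245431676344 60.88386297225952 [0.4763 0.0024 0.1692] [-0.6  0.5 -1.2]
over 29.8583 0.042673020290138336 60.94665884971619 [ 0.6638 -0.2018  0.1694] [-0.2  0.6 -1.1]
stop True 31.1833 0.04316344608371855 61.61748647689819 [ 0.6641 -0.2028  0.0737] [-0.1 -1.   4.2]
35.5917 0.05792131380656319 0.0 [0.1237 0.5105 0.2563] [-0.2  0.  -0.9]
{'c': array([655.3, -74.7]), 'w': array([43.5, 47.5]), 'a': 3.6, 'hsv': array([ 18.,  62., 162.]), 'ztop': np.float64(0.0806), 'top': array([ 0.6554, -0.0742]), 'n': 387}
{'c': array([ 659.1, -138.4]), 'w': array([41.4, 40.6]), 'a': 44.7, 'hsv': array([  9., 164., 144.]), 'ztop': np.float64(0.087), 'top': array([ 0.6601, -0.1375]), 'n': 281}
{'c': array([ 664.3, -200. ]), 'w': array([46.5, 44.8]), 'a': 5.7, 'hsv': array([ 16., 122., 150.]), 'ztop': np.float64(0.0805), 'top': array([ 0.6645, -0.2009]), 'n': 359}
```

View pics/p2.png

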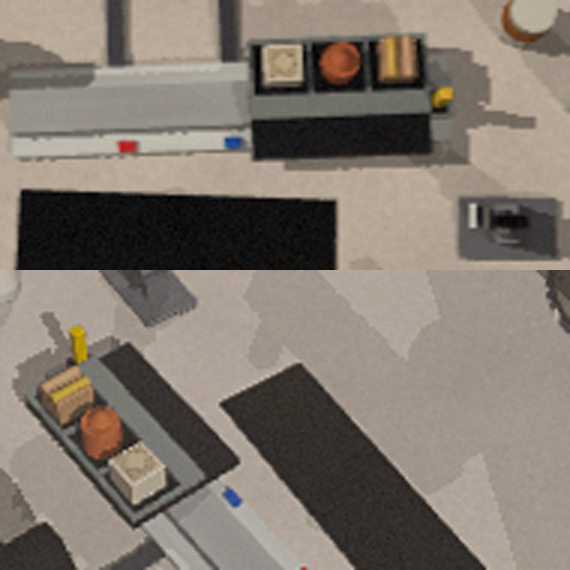

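All three fragments stand in their bays: (281,65), (340,62) and (397,60) in the upper panel. Next, the scale.

```bash
cat >> act.py <<'E'
def frm(xp,yp): return U*xp+W*yp
E
python3 - <<'E'
from act import *
g=np.array([.4863,-.3152,.101]); sy=np.radians(90.4)
h=np.array([np.cos(sy),np.sin(sy),0]); n=-.866*h+[0,0,.5]; a=.5*h+np.array([0,0,.866]); q=quat(-n,[np.sin(sy),-np.cos(sy),0])
tcp=g+.015*n
command_gripper(.05,60)
r.movej([0,.3,1.5,0,1.3,0]); r.reach(tcp+.13*n+[0,0,.06],q)
r.move_straight(tcp+.06*n,q); print(r.move_straight(tcp,q,speed=.05,max_force=10),*st())
command_gripper(0,60); print('grasp',*st())
im,d=snap('top'); im2,d2=snap('scene')
print(r.move_straight(tcp+.075*a,q,speed=.06,max_force=40),*st())
r.move_straight(tcp+.075*a+[0,0,.07],q); print(*st())
im3,_=snap('scene')
c=np.hstack([cv2.resize(x,None,fx=5,fy=5,interpolation=2) for x in (im2[110:170,252:302],im3[60:120,252:302][:60],im3[100:160,252:302])]); cv2.imwrite('pics/p3.png',c[...,::-1])
E
```

```text
False 42.175 0.050096348447118175 0.0 [ 0.4864 -0.3285  0.1086] [ 0.2 -0.4  0.2]
grasp 42.6083 0.010695760442885638 60.49881935119629 [ 0.4864 -0.3284  0.1085] [-0.8 -2.1 -0.7]
False 44.1083 0.010518624298942665 60.31466603279114 [ 0.486  -0.2908  0.173 ] [-0.2 -0.2 -0.9]
44.725 0.010794964974871209 60.31430125236511 [ 0.486  -0.2906  0.2429] [ 0.8  0.4 -2. ]
```

View pics/p3.png

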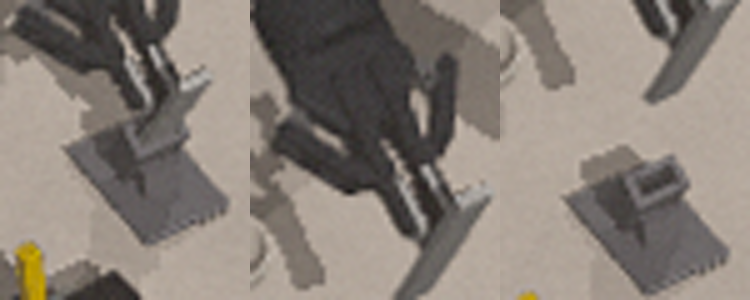

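The scale is out of the stand and held square. Next I'll lay it on the apron and push it flush.

Run:
```python
from act import *
q=down(YAW); p=frm(.571,-.187)
r.reach([*p,.20],q); print(*st())
im,d=snap('top'); im2,_=snap('scene')
r.move_straight([*p,.090],q,speed=.1); print(r.move_straight([*p,.070],q,speed=.02,max_force=6),*st())
s=r.read_state(); command_gripper(.024); 
z=s['eef_pos'][2]; print('z',z)
r.move_straight([*p,z+.06],q)
# push the grip from the front with shut fingers
f=frm(.571-.045,-.187); r.move_straight([*f,z+.06],q); command_gripper(0,40); r.move_straight([*f,z+.004],q)
f2=frm(.571+.02,-.187); print('push',r.move_straight([*f2,z+.004],q,speed=.025,max_force=10),*st())
e=r.read_state()['eef_pos'][:2]@U; print('x at contact stop',e)
r.move_straight([*frm(e-.03,-.187),z+.004],q); r.move_straight([*frm(e-.03,-.187),.2],q); r.movej([-1.2,.2,1.4,0,1.5,0])
im3,d3=snap('top'); im4,d4=snap('scene'); np.savez('top3.npz',im=im3,d=d3); np.savez('scene3.npz',im=im4,d=d4)
print(*st())
c=np.hstack([cv2.resize(im3[160:230,325:415],None,fx=4.4,fy=4.4,interpolation=2),cv2.resize(im4[155:225,230:320],None,fx=4.4,fy=4.4,interpolation=2)]); cv2.imwrite('pics/p4.png',c[...,::-1])
```

```text
45.6167 0.011036056386949582 60.25612950325012 [ 0.5822 -0.146   0.199 ] [-0.3  0.2 -1.2]
True 47.625 0.01065475297118849 61.03394865989685 [ 0.5828 -0.1457  0.0777] [-0.1 -0.8  6. ]
z 0.07769492184644401
push True 51.3083 -0.00022296396105796966 3.1831942208918917 [ 0.5749 -0.1463  0.0819] [-2.9 -0.8  4.6]
x at contact stop 0.563016692696385
54.325 5.2716849092806815e-05 0.0 [ 0.2497 -0.4292  0.3727] [-0.3 -0.5 -1. ]
```

View pics/p4.png

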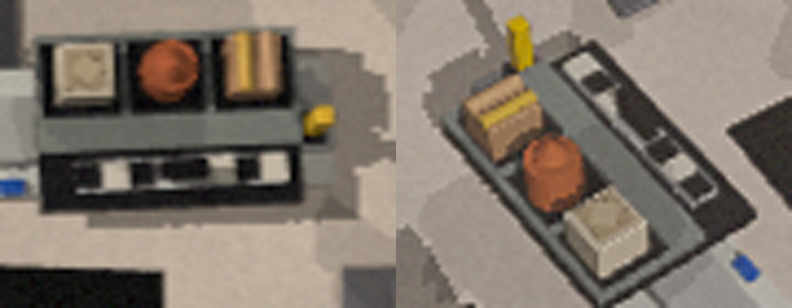

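The scale lies grip up on the apron, from (75,178) to (290,168). A dark line is still visible between it and the deck, so I'll measure that.

Run:
```python
from seg import *
from act import U,W,frm
for cam in ('top','scene'):
    f=np.load(cam+'3.npz'); 
    V=f['im'].max(2).astype(np.float32); D=f['d']
    print(cam)
    for yp in (-.262,-.25,-.222,-.160,-.135,-.118):
        xs=np.arange(.548,.612,.003)
        row=[]
        for x in xs:
            vals=[];zs=[]
            for dy in (-.004,0,.004):
                uv=proj(cam,[[*frm(x,yp+dy),.048]]).astype(np.float32)
                vals.append(cv2.remap(V,uv[None,:,:1],uv[None,:,1:],1)[0,0]); zs.append(from_depth(cam,uv,D)[0,2])
            row.append(f'{np.mean(vals):.0f}/{np.median(zs)*1000:.0f}')
        print(yp,' '.join(row))
```

```text
top
-0.262 32/39 27/41 27/39 22/42 99/45 166/49 190/45 193/46 193/49 192/50 192/46 189/50 108/45 47/37 72/50 103/50 113/45 114/44 113/49 113/46 112/48 112/46
-0.25 30/41 29/38 27/40 26/37 90/50 122/51 99/50 87/50 84/46 81/47 88/50 97/51 66/40 35/42 63/42 107/47 113/49 113/47 113/49 114/49 114/53 114/46
-0.222 36/40 26/39 25/40 28/42 55/44 105/48 117/48 121/44 121/48 158/50 185/46 179/48 129/47 60/43 51/42 106/45 116/47 115/49 115/49 116/52 118/52 118/49
-0.16 39/37 29/38 29/42 33/43 53/38 70/48 36/48 23/49 22/49 26/47 26/49 61/50 76/48 39/40 38/41 97/47 103/50 103/49 103/46 103/47 102/48 103/48
-0.135 41/41 28/41 26/42 24/42 98/48 149/50 157/45 154/47 151/48 151/45 151/48 133/48 88/37 41/40 42/42 81/48 102/44 105/44 105/50 105/48 104/49 104/47
-0.118 44/40 28/41 26/39 26/41 81/46 82/49 42/50 27/49 29/46 26/44 28/47 56/50 48/42 32/46 48/48 83/47 103/46 106/50 105/49 104/47 103/50 103/47
scene
-0.262 133/-3 70/44 53/40 65/43 125/48 178/47 180/48 178/49 178/49 179/50 179/46 168/50 111/47 76/38 94/40 120/49 121/49 118/44 119/49 117/49 117/48 122/47
-0.25 145/-0 69/41 51/39 62/40 110/40 129/48 107/49 107/48 111/47 101/46 111/51 130/46 108/45 74/41 96/40 121/47 120/46 120/50 118/48 120/49 120/48 119/51
-0.222 158/2 82/38 52/42 56/74 56/74 56/73 65/72 93/49 140/48 174/48 179/51 158/48 109/47 67/43 84/47 118/49 123/49 120/48 120/49 120/48 119/45 121/45
-0.16 158/-1 90/43 53/40 59/41 89/48 69/48 53/47 49/46 51/48 50/49 53/48 80/47 97/45 69/42 75/47 107/48 110/47 109/48 108/49 108/48 108/48 109/50
-0.135 163/1 93/40 51/38 61/38 114/38 149/47 161/46 162/49 155/51 157/50 147/49 133/49 102/49 62/39 70/49 104/49 112/48 110/49 108/49 110/46 109/47 109/50
-0.118 167/1 96/5 50/41 59/41 95/50 73/49 56/46 49/49 59/47 53/49 65/49 105/47 105/46 64/39 80/42 111/47 111/48 109/50 107/49 108/50 110/50 110/47
```

The scale's back edge is at x' = 0.5845 and the deck edge is at 0.591, so about 6 mm is left. The push stopped at first contact, so I'll push again.

```bash
cat >> act.py <<'E'
def strip(yps=(-.262,-.25,-.135,-.118),x0=.548,sh=0,save=None):
    """scale front/back edge and deck edge along x' from brightness profile, both views"""
    for cam in ('top','scene'):
        im,D=optics.get_image(cam); V=im.max(2).astype(np.float32)
        if save: np.savez(cam+save,im=im,d=D)
        for yp in yps:
            xs=np.arange(x0,x0+.056,.002); v=[]
            for x in xs:
                uv=proj(cam,np.array([[*frm(x,yp+sh+dy),.048] for dy in(-.004,0,.004)])).astype(np.float32); v.append(cv2.remap(V,uv[None,:,0],uv[None,:,1],1).mean())
            print(cam,yp,' '.join(f'{k:.0f}' for k in v))
E
python3 - <<'E'
from act import *
q=down(YAW); z=.0817; e=.563
r.reach([*frm(e-.035,-.187),.2],q); r.move_straight([*frm(e-.035,-.187),z],q); r.move_straight([*frm(e-.005,-.187),z],q,speed=.05)
for i in range(6):
    h=r.move_straight([*frm(.578,-.187),z],q,speed=.015,max_force=12); x=r.read_state()['eef_pos'][:2]@U; print(h,round(x,4),*st())
    if x>.5685: break
r.move_straight([*frm(x-.03,-.187),z],q); r.move_straight([*frm(x-.03,-.187),.2],q); r.movej([-1.2,.2,1.4,0,1.5,0]); print(*st())
strip(save='4')
E
```

```text
True 0.5637 58.2833 0.0003086581976081856 2.4665688554634357 [ 0.5756 -0.1463  0.082 ] [-1.3 -2.   5. ]
True 0.5643 58.7083 0.00022513531891987885 3.4676429844330414 [ 0.5762 -0.1462  0.0822] [-3.7 -1.2  6.4]
True 0.5674 59.2333 -0.0003378386502269872 4.991707637636864 [ 0.5793 -0.1458  0.0822] [-4.1 -1.1  5.6]
True 0.5674 59.5833 7.29851701108652e-05 4.425570903448488 [ 0.5793 -0.1458  0.0823] [-3.1 -1.2  5.7]
True 0.5674 59.9333 -6.028336906149528e-05 4.1403812601129175 [ 0.5793 -0.1457  0.0823] [-4.3 -1.3  5.8]
True 0.5675 60.2833 -7.483226546994802e-05 3.952424132876331 [ 0.5794 -0.1458  0.0823] [-3.1 -0.2  5.5]
63.2167 6.313366360392833e-05 0.0 [ 0.2497 -0.4292  0.3727] [0.  0.1 0.4]
top -0.262 34 29 27 26 25 25 26 70 149 175 190 192 192 192 192 192 193 190 184 133 80 88 98 108 112 113 113 113 114
top -0.25 28 26 26 25 26 27 29 47 98 110 99 90 84 88 89 89 87 87 105 95 57 77 104 110 113 114 113 113 114
top -0.135 42 30 29 30 29 27 26 45 75 123 151 158 160 159 157 152 144 138 132 124 109 74 78 99 103 106 105 106 106
top -0.118 44 33 26 26 27 28 26 41 88 82 51 36 27 29 31 31 31 30 29 46 74 75 79 94 102 105 106 105 105
scene -0.262 133 89 61 55 54 54 68 107 158 182 179 177 178 179 179 178 179 177 163 132 105 104 114 119 120 119 119 120 119
scene -0.25 145 94 59 53 56 59 68 89 114 110 107 109 112 104 104 106 112 120 129 124 110 107 115 119 120 119 119 119 118
scene -0.135 164 123 67 51 51 52 57 76 113 149 164 161 155 155 160 157 154 151 144 133 109 99 104 109 110 109 110 109 108
scene -0.118 168 128 73 55 53 54 58 72 93 82 58 51 55 55 52 52 49 56 78 102 108 104 108 111 111 110 110 111 110
```

The gap is nearly closed, but the push on the tall grip may tip the scale. I'll finish by pushing low, on the plate's front edge.

Run:
```python
from act import *
q=down(YAW); z=.0695
r.reach([*frm(.535,-.187),.2],q); r.move_straight([*frm(.535,-.187),.09],q); print(r.move_straight([*frm(.535,-.187),z],q,speed=.03,max_force=8),*st())
for i in range(6):
    h=r.move_straight([*frm(.575,-.187),z],q,speed=.015,max_force=15); s=r.read_state(); x=s['eef_pos'][:2]@U; print(h,round(x,4),*st())
r.move_straight([*frm(.535,-.187),z],q); r.move_straight([*frm(.535,-.187),.2],q); r.movej([-1.2,.2,1.4,0,1.5,0]); print(*st())
strip(save='5')
t=np.load('top5.npz')['im'];s=np.load('scene5.npz')['im']
c=np.hstack([cv2.resize(t[180:212,328:408],None,fx=5,fy=5,interpolation=2),cv2.resize(s[160:192,250:330],None,fx=5,fy=5,interpolation=2)])
c=np.vstack([cv2.resize(t[185:211,330:410],(800,260),interpolation=2),cv2.resize(s[160:220,250:320],(400,340),interpolation=2)[:, :].repeat(2,axis=1)]) ; cv2.imwrite('pics/p5.png',c[...,::-1])
```

```text
False 66.6667 -0.00011760185556793169 0.0 [ 0.5471 -0.1483  0.0695] [-0.5  0.3  0.4]
True 0.5588 68.3083 -0.00024165806355741065 0.3809317108243704 [ 0.5708 -0.1464  0.0691] [ 0.3 -0.6  1. ]
True 0.5589 68.75 -0.0002374023621463098 0.3721674531698227 [ 0.5708 -0.1461  0.0685] [-1.1  0.1  0.1]
True 0.559 69.1917 -9.83388057740791e-05 0.37289134226739407 [ 0.5709 -0.1458  0.068 ] [-0.2  0.2  0.1]
True 0.5591 69.65 -0.00021082838820477682 0.48202971811406314 [ 0.571  -0.1456  0.0675] [-0.7 -1.6 -0.1]
True 0.5591 70.0833 0.0001275975068584076 2.5485391169786453 [ 0.5709 -0.1455  0.0675] [-2.7 -0.1  5.4]
True 0.5591 70.55 -7.43004456806842e-05 2.8317363560199738 [ 0.571  -0.1455  0.0675] [-2.5 -0.7  5.3]
73.5083 -4.1621381746228406e-05 0.0 [ 0.2497 -0.4292  0.3726] [ 1.  -0.4  0.7]
top -0.262 33 28 26 26 26 26 25 25 26 103 172 185 192 194 193 193 193 193 193 187 177 137 113 112 112 112 113 113 113
top -0.25 29 27 26 26 25 24 27 28 29 62 110 108 101 93 89 89 87 87 92 107 133 125 115 114 113 112 112 111 113
top -0.135 40 29 28 28 27 27 27 27 30 66 104 138 151 158 157 152 143 142 143 143 138 126 115 106 105 105 105 105 105
top -0.118 44 33 27 28 27 26 25 26 27 68 122 87 55 35 30 30 28 25 24 30 45 78 101 104 106 105 105 105 104
scene -0.262 132 87 60 56 55 55 54 58 81 127 165 180 179 178 178 178 178 178 177 168 148 128 121 119 119 118 117 119 118
scene -0.25 145 95 61 55 55 56 58 60 71 97 107 110 119 116 108 107 113 116 120 122 129 132 120 118 117 118 119 119 120
scene -0.135 164 123 65 53 54 53 52 53 61 99 139 158 157 156 159 158 154 149 145 143 141 127 112 109 109 109 109 108 109
scene -0.118 168 127 70 50 49 51 53 56 63 82 97 78 55 52 53 52 51 51 55 67 94 118 118 111 111 110 109 109 110
```

View pics/p5.png

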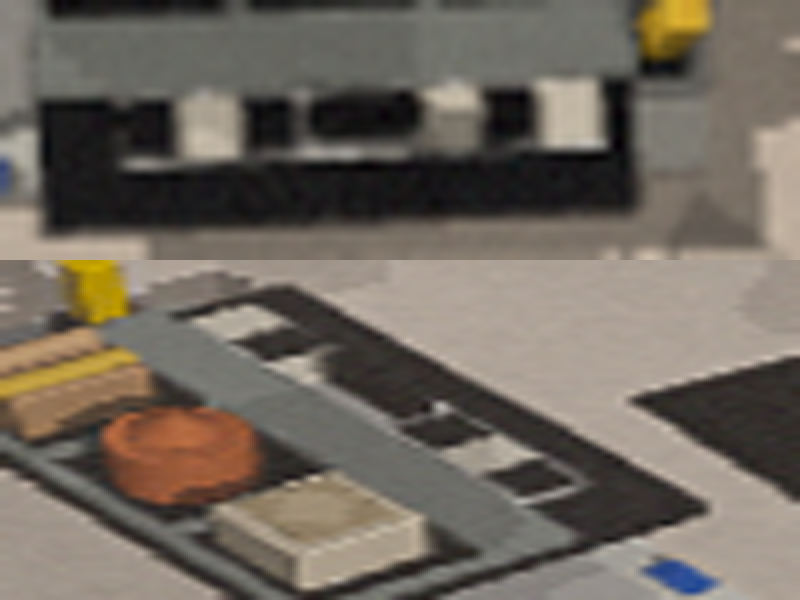

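The scale is now flush: in the upper panel its back edge runs along the deck edge, from (605,85) to about (115,100), with both ends inside the carrier. Next I'll push the carrier to the camera station.

```bash
cat >> act.py <<'E'
def carrier(save=None):
    """y' extent of deck (z~48) and post face"""
    P,C=cloud()
    xp=P[:,:2]@U; yp=P[:,:2]@W
    k=(P[:,2]>.044)&(P[:,2]<.052)&(xp>.597)&(xp<.613)&(C[:,1]<60)&(C[:,2]>80)
    p=(C[:,0]>=22)&(C[:,0]<=32)&(C[:,1]>150)&(P[:,2]>.055)&(xp>.585)&(xp<.62)&(P[:,2]<.1)
    for cam in (1,0):
        y=yp[k&(P[:,3]==cam)]; pp=p&(P[:,3]==cam); print('deck',cam,np.percentile(y,[1,50,99]).round(4),'post y',np.percentile(yp[pp],[3,97]).round(4) if pp.sum()>5 else None,'x',np.percentile(xp[pp],[3,97]).round(4) if pp.sum()>5 else None)
E
python3 - <<'E'
from act import *
carrier(); q=down(YAW); z=.085
r.reach([*frm(.602,-.335),.2],q); r.move_straight([*frm(.602,-.335),z],q)
print(r.move_straight([*frm(.602,-.290),z],q,speed=.03,max_force=4),*st()); e=r.read_state()['eef_pos'][:2]; print('contact',e@U,e@W)
E
```

```text
deck 1 [-0.3754 -0.1832 -0.0914] post y [-0.2993 -0.2888] x [0.5961 0.6096]
deck 0 [-0.4507 -0.185  -0.0832] post y [-0.2976 -0.2858] x [0.5962 0.6089]
True 77.0917 -0.00021362611960047407 0.6922068446874619 [ 0.6227 -0.2677  0.0847] [ 0.  -0.8  1. ]
contact 0.6019406150476899 -0.3115506384604337
```

Run:
```python
from act import *
q=down(YAW); z=.085
print(r.move_straight([*frm(.602,-.191),z],q,speed=.05,max_force=30),*st()); r.hold(.3)
r.move_straight([*frm(.602,-.24),z],q); r.move_straight([*frm(.602,-.24),.2],q); r.movej([-1.2,.2,1.4,0,1.5,0]); print(*st())
carrier(); strip(sh=.12,save='6')
t=np.load('top6.npz')['im'];s=np.load('scene6.npz')['im']
c=np.vstack([cv2.resize(t[155:235,255:415],(640,320),interpolation=2),cv2.resize(s[140:240,240:400],(448,280),interpolation=2)[:, :].copy() if 0 else np.pad(cv2.resize(s[160:260,260:420],(448,280),interpolation=2),((0,0),(0,192),(0,0)))]); cv2.imwrite('pics/p6.png',c[...,::-1])
```

```text
True 77.7083 -0.00034261945591694515 2.3175198398530483 [ 0.6225 -0.2672  0.0845] [ 0.7 -4.7  1.8]
81.2583 -0.0001402860481759487 0.0 [ 0.2497 -0.4294  0.3727] [ 0.1  0.7 -0.3]
deck 1 [-0.4502 -0.0985  0.0016] post y [-0.2094 -0.1989] x [0.5968 0.6107]
deck 0 [-0.4498 -0.0869  0.005 ] post y [-0.2087 -0.1949] x [0.5973 0.6098]
top -0.262 42 27 27 28 28 29 29 27 32 54 79 106 113 115 112 108 101 129 155 159 154 139 123 107 104 101 100 101 102
top -0.25 40 30 28 29 28 27 29 26 23 54 85 105 113 112 108 103 99 111 134 137 135 122 113 104 103 102 101 101 102
top -0.135 80 43 33 28 27 27 28 28 27 26 26 27 27 27 27 27 26 26 26 26 24 25 69 101 113 118 119 119 119
top -0.118 102 78 71 68 62 57 58 62 68 70 70 67 67 67 67 65 57 52 48 49 50 54 80 113 118 121 122 122 121
scene -0.262 159 116 69 51 53 55 56 54 55 63 79 91 98 101 105 112 130 150 149 144 136 118 108 108 107 106 106 107 107
scene -0.25 163 120 64 53 54 55 54 54 54 53 53 52 51 53 55 67 91 121 152 156 145 127 112 107 108 108 107 106 107
scene -0.135 170 140 80 54 50 50 50 51 53 50 49 51 53 52 51 53 52 52 51 50 50 63 88 116 124 122 121 122 121
scene -0.118 176 155 101 59 49 51 52 51 51 51 51 50 50 53 54 51 51 52 52 52 52 65 94 117 122 122 121 120 120
```

View pics/p6.png

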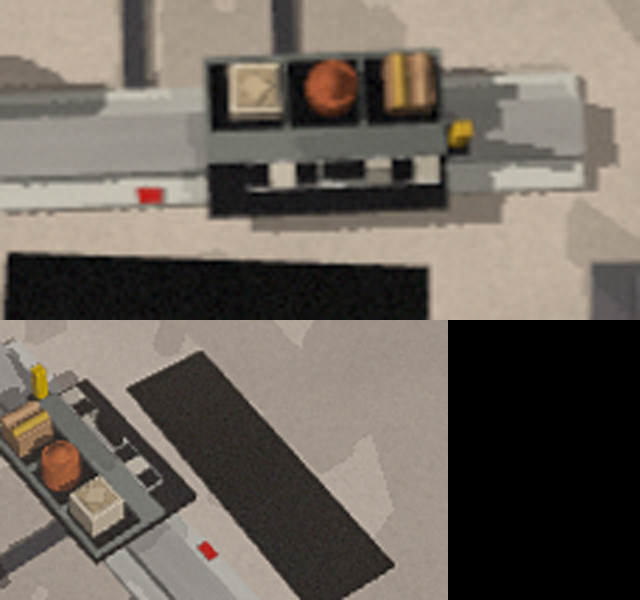

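The carrier slid freely about 90 mm after leaving the detent. The blue flag is covered and the scale is still flush, with its right end near (440,170), inside the carrier end at (447,170). I'll push slowly on into the camera detent.

Run:
```python
from act import *
q=down(YAW); z=.085
r.reach([*frm(.602,-.250),.2],q); r.move_straight([*frm(.602,-.250),z],q)
for y in (-.225,-.21,-.2,-.1905):
    print(r.move_straight([*frm(.602,y),z],q,speed=.015,max_force=35),round(r.read_state()['eef_pos'][:2]@W,4),*st())
r.hold(.3)
r.move_straight([*frm(.602,-.24),z],q); r.move_straight([*frm(.602,-.24),.2],q); r.movej([-1.2,.2,1.4,0,1.5,0]); print(*st())
carrier(); strip(yps=(-.262,-.20,-.135),sh=.117,save='7')
t=np.load('top7.npz')['im']
cv2.imwrite('pics/p7.png',cv2.resize(t[165:215,285:385],(800,400),interpolation=2)[...,::-1])
```

```text
False -0.2251 85.8917 -0.00019398336838300745 0.0 [ 0.6165 -0.1815  0.085 ] [0.2 0.3 0.9]
False -0.21 87.0417 -0.00010112665682783728 0.4469655454158783 [ 0.6155 -0.1664  0.085 ] [ 0.4 -0.5  0.2]
False -0.1999 87.8583 0.000230028625080841 0.7927178777754307 [ 0.6144 -0.1563  0.0849] [-0.3 -1.8 -0.9]
False -0.1916 88.6417 -0.00010533830523070969 3.225925248116255 [ 0.6143 -0.148   0.0851] [-0.6 -7.4 -1.5]
92.0583 0.0003789792705425104 0.0 [ 0.2496 -0.4294  0.3727] [ 0.8 -0.4  0.5]
deck 1 [-0.1641 -0.0646  0.0314] post y [-0.1785 -0.1691] x [0.5966 0.6086]
deck 0 [-0.45   -0.0607  0.0354] post y [-0.1771 -0.165 ] x [0.5995 0.611 ]
top -0.262 41 28 29 29 27 27 27 25 31 53 105 166 178 183 178 174 172 171 170 170 158 137 119 104 102 100 100 100 100
top -0.2 44 29 27 26 28 28 27 28 30 32 65 96 87 68 37 30 28 26 24 25 50 81 90 98 102 106 108 110 111
top -0.135 55 34 31 28 26 27 28 29 29 28 92 147 143 136 131 128 126 124 122 121 129 135 117 110 115 118 119 119 119
scene -0.262 157 109 61 52 54 55 55 55 60 94 143 175 178 171 165 162 161 162 163 161 151 125 107 107 108 108 107 106 106
scene -0.2 174 144 93 57 50 51 50 51 54 55 55 54 53 51 49 49 49 56 81 119 138 127 109 108 111 112 114 117 120
scene -0.135 168 146 89 52 48 50 49 48 54 75 124 149 146 142 134 132 133 133 133 133 139 137 122 120 120 121 121 120 120
```

View pics/p7.png

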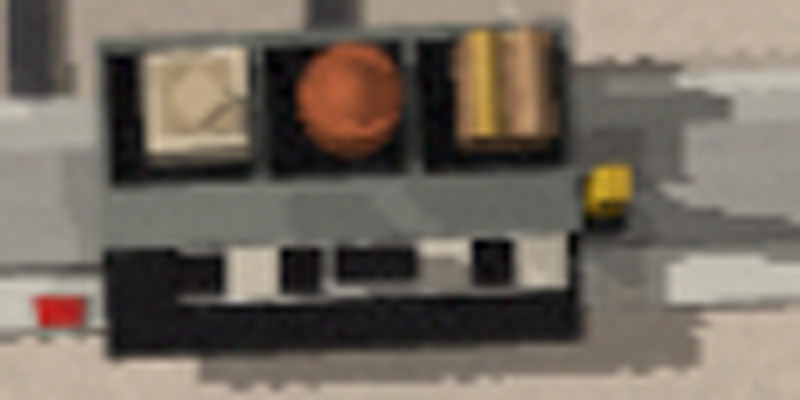

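The post moved +0.1205 m in both views, so the carrier is in the camera detent. The scale is flush, with its right end at (568,260) inside the carrier end at (577,260). Next I'll press the shutter.

Run:
```python
from act import *
q=down(0); p=[.489,.3553]
r.movej([0.3,.2,1.4,0,1.5,0]); r.reach([*p,.12],q); r.move_straight([*p,.058],q,speed=.1)
print(r.move_straight([*p,.038],q,speed=.02,max_force=3),*st())
print(r.move_straight([*p,.030],q,speed=.015,max_force=14),*st())
r.hold(.3); print(*st()); im,d=snap('scene')
r.move_straight([*p,.15],q); r.movej(HOME); print(*st())
cloudtop=snap('top')[0]; carrier()
```

```text
True 97.2833 -0.00030825909263400026 1.9202868081629276 [0.489  0.3553 0.0427] [-0.5  0.6  3.1]
True 97.675 -0.00012531886363298343 3.426939970604508 [0.489  0.3553 0.041 ] [-0.4 -0.3  5.7]
97.975 0.00013497401286227193 3.439170179190114 [0.489  0.3553 0.041 ] [-1.8 -0.8  6.4]
100.425 -0.0003800084814641255 0.0 [0.1241 0.5104 0.2559] [ 0.5 -0.5  0.9]
deck 1 [-0.1646 -0.0644  0.0315] post y [-0.1796 -0.1689] x [0.597  0.6085]
deck 0 [-0.4499 -0.0593  0.0358] post y [-0.1758 -0.1648] x [0.5987 0.611 ]
```

The stop may have been a transient, so I'll press again more firmly and log the travel.

Run:
```python
from act import *
q=down(0); p=[.489,.3553]
r.reach([*p,.12],q); r.move_straight([*p,.055],q,speed=.1)
for z in (.050,.048,.046,.044,.042,.041,.040,.039,.038,.037):
    h=r.move_straight([*p,z],q,speed=.02,max_force=28); r.hold(.1); s=st(); print(z,h,s[3][2],s[4][2])
    if s[4][2]>18: break
r.move_straight([*p,.15],q); r.movej(HOME); print(*st())
```

```text
0.05 False 0.0501 0.4
0.048 False 0.048 1.0
0.046 False 0.0462 1.9
0.044 False 0.0442 3.6
0.042 False 0.0422 4.9
0.041 False 0.0411 5.6
0.04 False 0.041 11.6
0.039 False 0.0409 18.0
0.038 False 0.0407 23.2
108.65 7.407965995470005e-05 0.0 [0.1241 0.5104 0.2559] [ 0.5 -1.  -0.1]
```

The shutter bottomed out hard at TCP z = 0.041. Next I'll move the scale to the mat.

Run:
```python
from act import *
P,C=cloud(); xp=P[:,:2]@U; yp=P[:,:2]@W
k=(xp>.565)&(xp<.592)&(yp>-.15)&(yp<0)&(P[:,2]>.06)&(P[:,2]<.09)
g=P[k]; print(k.sum(),'x',np.percentile(xp[k],[3,50,97]).round(4),'y',np.percentile(yp[k],[3,50,97]).round(4),'z',np.percentile(P[k,2],97).round(4))
y=np.mean(np.percentile(yp[k],[3,97])); print(y)
assert k.sum()>15 and -.10<y<-.06
q=down(YAW); p=frm(.579,y); command_gripper(.036,60)
r.reach([*p,.2],q); r.move_straight([*p,.10],q); print(r.move_straight([*p,.0777],q,speed=.03,max_force=8),*st())
command_gripper(0,60); print('grasp',*st())
r.move_straight([*p,.2],q,speed=.08); print('lift',*st())
q=down(np.radians(-.8)); m=[.461,.038]
r.reach([*m,.18],q); r.move_straight([*m,.055],q,speed=.1); print(r.move_straight([*m,.034],q,speed=.02,max_force=6),*st())
command_gripper(.03); z=r.read_state()['eef_pos'][2]; r.move_straight([*m,z+.1],q); r.movej(HOME); print(*st())
im,d=snap('top'); carrier()
cv2.imwrite('pics/p8.png',cv2.resize(im[160:260,250:400],(750,500),interpolation=2)[...,::-1])
```

```text
108 x [0.5734 0.5802 0.5859] y [-0.0949 -0.0762 -0.0591] z 0.0775
-0.07700408091916174
False 113.425 0.035473610005879834 0.0 [ 0.5831 -0.0354  0.0778] [ 0.3 -0.4  0.2]
grasp 113.7583 0.01071987221541578 59.149746894836426 [ 0.5831 -0.0355  0.0781] [-1.1  0.1  4. ]
lift 115.4333 0.010441321059969913 58.461434841156006 [ 0.5828 -0.0354  0.1994] [-0.6 -0.5 -1.6]
True 118.1833 0.011405801486068439 59.59244728088379 [0.4609 0.038  0.0411] [-0.5 -0.8  5.4]
121.45 0.03010904744036773 0.0 [0.124  0.5102 0.2561] [ 0.4 -0.6  0.4]
deck 1 [-0.1646 -0.065   0.0315] post y [-0.1801 -0.1691] x [0.5967 0.6082]
deck 0 [-0.4514 -0.0592  0.0362] post y [-0.1779 -0.165 ] x [0.5995 0.6105]
```

View pics/p8.png

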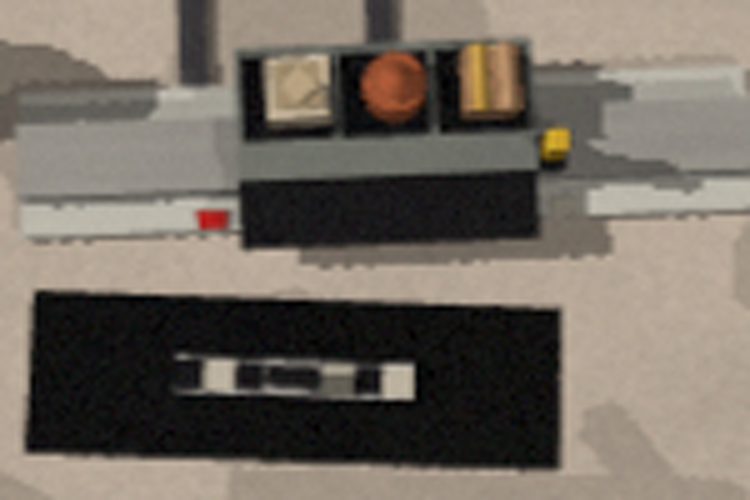

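The scale lies flat, grip up, wholly on the mat at (295,378), and the fragments are in their bays. Next is the last push, done slowly.

Run:
```python
from act import *
q=down(YAW); z=.085; command_gripper(0,40)
r.movej([-.3,.2,1.4,0,1.5,0]); r.reach([*frm(.602,-.225),.2],q); r.move_straight([*frm(.602,-.225),z],q); r.move_straight([*frm(.602,-.195),z],q,speed=.05)
for y in (-.188,-.184,-.180,-.172,-.150,-.12,-.09,-.08,-.0715):
    h=r.move_straight([*frm(.602,y),z],q,speed=.012 if y<-.17 or y>-.1 else .03,max_force=35); s=st(); print(y,h,round(r.read_state()['eef_pos'][:2]@W,4),s[4])
r.hold(.3); r.move_straight([*frm(.602,-.13),z],q); r.move_straight([*frm(.602,-.13),.2],q); r.movej([-1.2,.2,1.4,0,1.5,0]); print(*st())
im,d=snap('top'); im2,_=snap('scene'); carrier()
c=np.vstack([cv2.resize(im[160:260,230:390],(640,400),interpolation=2)]); cv2.imwrite('pics/p9.png',c[...,::-1]); cv2.imwrite('pics/full9.png',np.vstack([im,im2])[...,::-1])
```

```text
-0.188 False -0.1912 [  1.  -12.3  -2.6]
-0.184 False -0.1907 [ -0.2 -25.1  -6.1]
-0.18 False -0.1902 [  0.1 -38.2  -9.2]
-0.172 False -0.1893 [ -0.7 -64.4 -14.3]
-0.15 True -0.19 [-0.5 -9.  -0.1]
-0.12 False -0.12 [ 0.5 -0.3 -0.3]
-0.09 False -0.0901 [ 1.3 -1.3  0.1]
-0.08 False -0.0879 [  0.6 -33.7  -2.8]
-0.0715 False -0.0718 [-0.  -6.4 -0.9]
140.6083 -0.00014901225329523888 0.0 [ 0.2496 -0.4293  0.3728] [-0.8 -0.4 -1.2]
deck 1 [-0.0448  0.058   0.1513] post y [-0.0604 -0.0506] x [0.5978 0.6113]
deck 0 [-0.4485  0.0619  0.1543] post y [-0.0574 -0.0459] x [0.5992 0.6125]
```

View pics/p9.png

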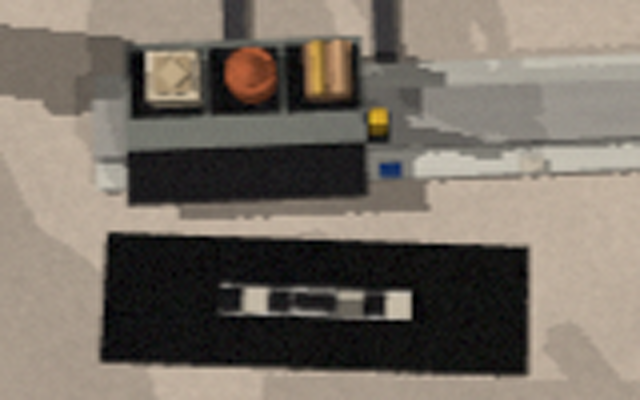

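The post is at +0.24 m of travel in both views, so the carrier is in the laser detent. The fragments are still in their bays and the scale is on the mat, so I'll hand in.

```bash
python3 -c "
from workcell import r
print(r.finish_job())"
```

```text
the job is handed in; nothing more can be done
None
```

I handed the job in after about 141 s with every step done in the asked order: the three fragments present (the rosette was absent) are upright in their own bays, the shutter went right down, the scale is flat and grip up on the mat, and the carrier is in the laser detent. Two pushes were rough: on the first the carrier slid freely about 90 mm (the scale stayed flush), and on the last the wrist force reached about 64 N. No verdict came back.

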